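# Uncap the left port of an irrigation manifold of unknown thread hand

### The arm

A 7-joint arm with a two-finger parallel gripper is mounted at the origin on a cart in front of the work surface, level with it; the furniture and walls round the work are solid. World frame = base frame: x ahead of the robot, y to its left, z up, the work surface at z = 0. Lengths are in m, angles in rad, forces in N, time in s.
With the tool pointing down it reaches from about 0.425 to 0.925 m from the base axis. Payload 6.8 kg.
Tool frame: the origin (TCP) lies midway between the tips of the shut fingers; the grasp point (between the pads) lies 19 mm behind it; z points along the fingers, y is the direction in which the jaws open and shut (so a half turn about z gives the same grasp; the last joint's range is limited). The gripper opens to 88 mm and grips with 3 to 60 N. Pads are 20 mm wide; open, the fingers measure 115 mm over their backs; the gripper's body (75 mm by 178 mm) begins 61 mm behind the grasp point.
Start: joints at [-1.293, 0.477, 0.022, 1.555, -0.011, 1.109, -0.083], TCP at [0.254, 0.625, 0.223] pointing down, gripper open.
Joint ranges: [-2.96, 2.96], [-0.34, 2.1], [-1.41, 1.46], [0.24, 2.44], [-1.37, 4.51], [0.17, 1.92], [-2.96, 2.96]. Speed limits (rad/s): [2.39, 2.39, 3.14, 3.14, 3.14, 3.14, 3.14].

### API

Orientations are given as a unit quaternion [x, y, z, w].
In Python, from workcell import status, imaging, job gives the robot as it stands.
- The arm moves only by the tool apply_moves, never from a script. Its argument "motion" is a list of rows, each a list of 7 numbers: the shift along the world's x, y, z in mm, then the turn, a rotation vector about the world's x, y, z in rad, then the opening, from 0 (shut) to 1 (fully open). A call has 1 to 10 rows; each row shifts and turns the commanded pose from where the row before left it; what a row does not reach is not made up. A row lasts 1/10 s, in which the tool goes at most 50 mm and 8.59 degrees, less where a joint would pass 70% of its speed; a pose out of reach is approached as far as the arm can. A call is refused whole if a number of a shift passes 50 or a number of a turn 0.15, either way. A call with a gripper value outside its range is refused whole. The fingers move at their own pace and stop on an object; the grip force is fixed at half the most. Time passes only in rows, so rows that do not move let the fingers close. It gives the time, the measured TCP pose, the force and the opening at its end, in the units of the state.
- status.sense(): the state, without advancing time (a new reading comes with each control period).
- imaging.camera(name): name is "scene" or "top"; returns the picture (420x560x3 uint8, red, green, blue); there is no depth.
- imaging.get_calibration(name): a dict with "intrinsics" (3x3 intrinsics, pixels), "R" (3x3) and "t" (3): a world point X has camera coordinates R X + t. Camera axes: x right, y down, z forward; pixel columns grow to the right and rows downward; lengths in m; the calibration is good to about 2 mm. A picture is of the moment at which its call begins. get_calibration takes no time and is no camera call.
- job.hand_in(): hands the job in, once; it reports no verdict.
The state is a dict: "time_s": time; "joint_pos": joint angles; "joint_vel": joint speeds; "effort": joint torques, N m; "position": TCP position; "tcp_rot": TCP orientation; "ft_force": force on the tool from outside, world axes, zero at the start; "torque": the same for the moment, N m; "finger_gap": finger opening in m.
Only numpy, scipy, OpenCV 4.12 (cv2) and the standard library are available. Lean on these libraries where they do the work, as an engineer would, in place of code of your own. Each camera call takes 0.05 s, during which the arm holds its last target. There are 200 camera calls.

### The job

Unscrew the left one of the two black caps on the irrigation manifold, by turning it loose and then lifting it off. One of the two caps has an ordinary thread and the other a reverse thread, and nothing shows which, so try it one way and, if it will not come loose, the other way. Finish while still holding the cap still in the gripper, a good 10 cm straight above its port; leave the right cap and the things around alone.

Things in the scene. Friction and masses are not known exactly. Their poses are not given: they have to be found in the camera images.
- manifold: Irrigation manifold, fixed to the bench: grey pipe on a dark foot plate 60 x 210 x 8 mm. Origin: centre of the plate's underside, on the bench; y runs along the pipe to the left port, z up. Upright ports at y = +65 mm (left) and -65 mm (right), each ending at z = 62 mm in a flat collar, 54 mm diameter, on which a cap sits. Yaw within 0.3 rad of straight.
- cap_left: The cap to open, on the left port (+y, left as seen from the robot): black, round, upright. Origin: centre of its underside; z up. Lower 20 mm: hollow skirt, 49 mm diameter; from 20 to 44 mm: solid ribbed grip, 44 mm diameter. About 60 to 130 g. Turned the right way it goes easily, without rising; the wrong way it meets a solid stop within 0.3 rad and the fingers slip round it.
- port_left (a point): Centre of the left port's collar top, under the cap. A brass neck, 18 mm high, with a coarse quick thread stands on it. Its hand changes each time. The cap is free after 0.8 to 1.1 rad and lifts straight off from 1.15 to 1.9 rad of turning (next stop: 2.2 rad); from the wrong-way stop add 0.25 rad. Until free it lifts at most 4 mm, then holds firm.
- cap_right: The cap on the right port (-y), the same in shape and size, with the opposite thread hand. To be left alone.
- tape_roll: Roll of tan tape lying flat, 94 x 92 x 48 mm, loose bystander; origin centre of its underside.
- paint_tin: Small round paint tin, 77 mm diameter, 76 mm high, loose bystander; origin centre of its underside.
- tape_measure: Yellow tape measure, 38 x 82 x 64 mm, loose bystander; origin centre of its underside.
- marker: Marker pen lying down, 135 mm long, loose bystander; origin centre of its underside.
Things that resemble listed ones, but are neither listed nor needed, are in the scene too. Leave any pink look-alike of the cap_left alone.

How it is judged:
On the way:
1. the left cap has been turned by a good 0.6 rad while still down on its port (angle between the x axis of cap_left and the x axis of manifold, either way round above 0.6 rad and z of cap_left in the frame of manifold below 0.072 m and horizontal distance between cap_left and port_left below 0.015 m), for 0.1 s.
At the end, for the whole second after the job is handed in: The left cap is held still (under 2 cm/s) in the fingers, 7 to 17 cm above its seat on the port and within 5 cm sideways of it, touching nothing of the manifold; right cap moved under 6 mm, loose bystanders under 3 cm (z of cap_left in the frame of manifold between 0.132 and 0.232 m and horizontal distance between cap_left and port_left below 0.05 m and contact force between the fingers and cap_left above 1 N and contact force between cap_left and manifold below 0.1 N and linear speed of cap_left below 0.02 m/s and distance of cap_right from where it was at the start of the episode below 0.006 m and distance of each of tape_roll, paint_tin, tape_measure, marker from where it was at the start of the episode below 0.03 m); the arm keeps its last pose, push and grip.
It fails at once if the right cap is touched or moved (contact force between any of the arm, the fingers and cap_right above 2 N or distance of cap_right from where it was at the start of the episode above 0.01 m).
It fails at once if a bystander is knocked away by more than 5 cm (distance of any of tape_roll, paint_tin, tape_measure, marker from where it was at the start of the episode above 0.05 m).
It also fails if it takes over 48 s, if anything falls off the work surface, if the arm or the gripper's body presses on something with over 40 N, if the wrist force passes 120 N, or if a joint passes its speed limit or range.

## Working session

There is one attempt and no reset: what is moved stays moved. The work goes in short steps, Python scripts to look and compute and a tool call to move; the robot and the scene stay as the last step left them, time stands still between calls to the robot, and variables do not carry over. Pictures are saved under pics/ and viewed, on a budget of 10 in all, crops included, one or two more only if the job needs it, and the job is handed in when it is done.

Besides the shell and the picture viewer there is one more tool, called by a JSON object that holds its "name" and its "arguments", one argument or row to a line. apply_moves: Moves the arm, as the interface text tells. Its arguments: {"type":"object","properties":{"motion":{"type":"array"}},"required":["motion"]}

```bash
mkdir -p pics
python3 - <<'E'
from workcell import status, imaging
import cv2
print(status.sense())
for n in("scene","top"):
    im=imaging.camera(n); cv2.imwrite(f"pics/{n}0.png",im[:,:,::-1]); c=imaging.get_calibration(n); print(n,c)
E
```

```text
{'time_s': 0.0, 'joint_pos': array([-1.29307035,  0.47781308,  0.02237062,  1.55640819, -0.01148204,
        1.10929697, -0.08311096]), 'joint_vel': array([-0.00039781, -0.00094273, -0.0008872 , -0.00066415, -0.00132723,
        0.00208806, -0.00180905]), 'effort': array([ 1.92916132e-04, -5.82847095e+01,  1.53441802e+00, -2.72611248e+01,
       -5.44211303e-02,  1.69448520e-02,  1.16757988e-04]), 'position': array([0.25383522, 0.62482408, 0.2216919 ]), 'tcp_rot': array([ 1.91722671e-01,  9.81448730e-01, -8.93876789e-04, -9.12146914e-05]), 'ft_force': array([-0.11464922,  0.21976742,  0.25279269]), 'torque': array([ 0.00947497,  0.01543421, -0.07132852]), 'finger_gap': 0.08806492846938128}
scene {'intrinsics': array([[539.22394718,   0.        , 284.03044922],
       [  0.        , 539.22394718, 218.45481307],
       [  0.        ,   0.        ,   1.        ]]), 'R': array([[ 0.42099969, -0.90705256, -0.00386174],
       [-0.46789335, -0.21351696, -0.85760499],
       [ 0.77706825,  0.36285832, -0.51429444]]), 't': array([-0.33993287,  0.28113646,  0.68443939])}
top {'intrinsics': array([[537.53581948,   0.        , 284.45032379],
       [  0.        , 537.53581948, 213.72853324],
       [  0.        ,   0.        ,   1.        ]]), 'R': array([[ 0.02980034, -0.99940704,  0.01724871],
       [-0.98307051, -0.03242562, -0.18033564],
       [ 0.18078801, -0.01158263, -0.98345388]]), 't': array([-0.17764912,  0.52617268,  0.9948546 ])}
```

View pics/top0.png

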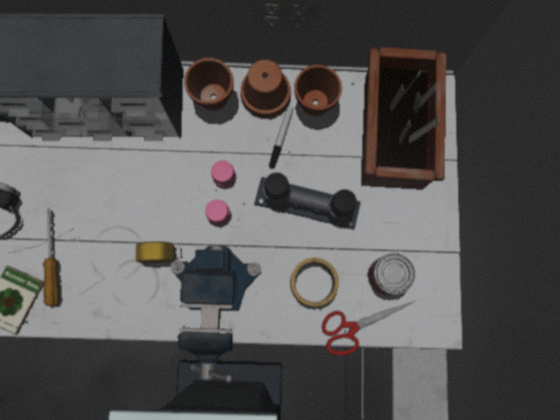

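View pics/scene0.png

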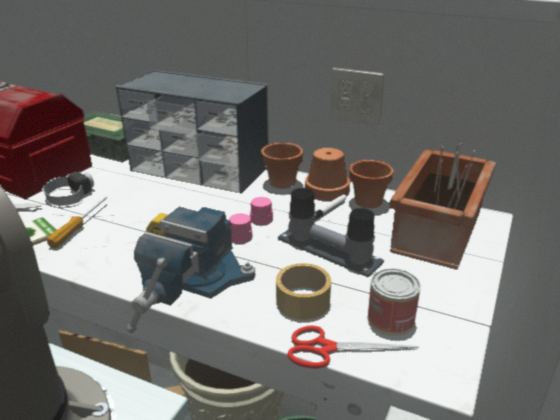

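The top view shows the manifold with its left cap at about (276,187) and its right cap at about (343,205). The scene view shows them at (302,200) and (361,225). The pink look-alikes and the vise lie to the left, with the tape roll and tin nearer the robot.

```bash
cat > h.py <<'E'
import numpy as np, cv2
from workcell import status, imaging
def ray(n,uv,z):
    c=imaging.get_calibration(n);R,t=c["R"],c["t"]
    d=R.T@np.linalg.inv(c["intrinsics"])@[uv[0],uv[1],1]; o=-R.T@t
    return o+d*(z-o[2])/d[2]
def proj(n,X):
    c=imaging.get_calibration(n);p=c["intrinsics"]@(c["R"]@np.array(X)+c["t"]); return p[:2]/p[2]
def ring(n,c,r,z): return np.array([proj(n,[c[0]+r*np.cos(a),c[1]+r*np.sin(a),z]) for a in np.linspace(0,6.283,40)])
E
python3 - <<'E'
from h import *
L=ray("top",(276,187),.1);Rr=ray("top",(343,205),.1);print(L,Rr,np.linalg.norm(L-Rr))
for uv in[(302,193),(361,215)]:print(ray("scene",uv,.106))
for n,b in(("top",(240,150,380,240)),("scene",(270,180,400,280))):
    im=cv2.imread(f"pics/{n}0.png");k=4 if n=="scene" else 5
    x0,y0,x1,y1=b;cr=cv2.resize(im[y0:y1,x0:x1],None,fx=k,fy=k,interpolation=cv2.INTER_CUBIC)
    cr=cv2.convertScaleAbs(cr,alpha=2)
    for c in(L,Rr):
        for r,z,col in((.022,.106,(0,255,0)),(.0245,.082,(0,255,255)),(.027,.062,(0,0,255))):
            p=((ring(n,c,r,z)-[x0,y0]+.5)*k-.5).astype(int);cv2.polylines(cr,[p],True,col)
    cv2.imwrite(f"pics/{n}c.png",cr)
a=cv2.imread("pics/topc.png");b=cv2.imread("pics/scenec.png");a=cv2.resize(a,None,fx=.45*1.2,fy=.45*1.2)
E
```

```text
[ 0.57227628 -0.14320905  0.1       ] [ 0.54222786 -0.26859118  0.1       ] 0.12893248425449028
[ 0.57632547 -0.14538062  0.106     ]
[ 0.54410203 -0.27276844  0.106     ]
```

View pics/topc.png

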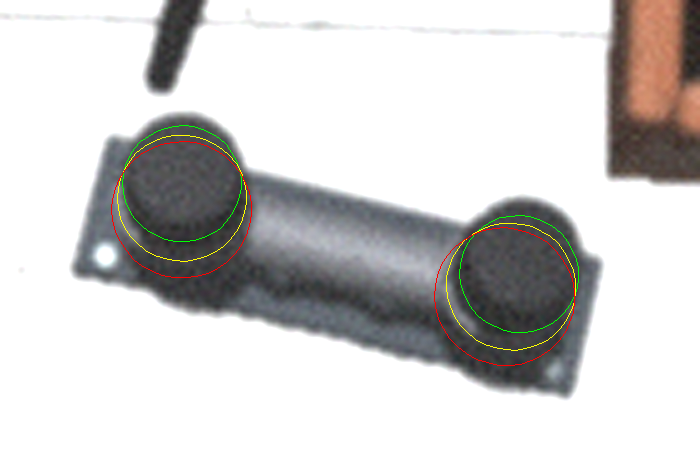

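View pics/scenec.png

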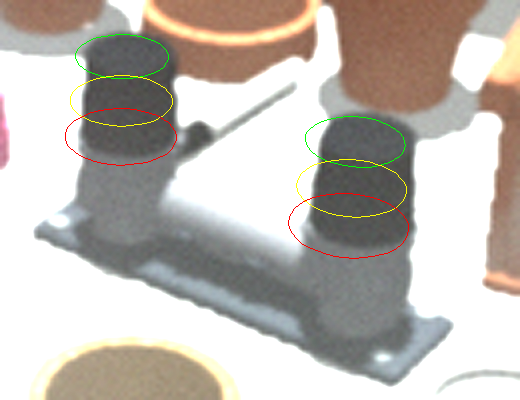

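{"name": "apply_moves", "arguments": {
  "motion": [
    [0,0,45,0,0,0,1],
    [0,0,45,0,0,0,1],
    [0,0,45,0,0,0,1],
    [20,-40,0,0,0,-0.14,1],
    [20,-45,0,0,0,-0.14,1],
    [20,-45,0,0,0,-0.14,1],
    [20,-45,0,0,0,-0.14,1],
    [20,-45,0,0,0,-0.14,1],
    [20,-45,0,0,0,-0.14,1],
    [20,-45,0,0,0,-0.14,1]
  ]
}}

```text
time_s: 1.1
position: [0.3943, 0.3132, 0.3574]
tcp_rot: [0.633, 0.774, -0.0, -0.0]
ft_force: [1.1, 0.6, -0.1]
finger_gap: 0.0877
```

{"name": "apply_moves", "arguments": {
  "motion": [
    [20,-45,0,0,0,-0.14,1],
    [20,-45,0,0,0,-0.14,1],
    [20,-45,0,0,0,-0.14,1],
    [20,-45,0,0,0,0,1],
    [20,-45,0,0,0,0,1],
    [20,-45,0,0,0,0,1],
    [20,-45,0,0,0,0,1],
    [20,-45,0,0,0,0,1],
    [10,-45,0,0,0,0,1],
    [0,0,0,0,0,0,1]
  ]
}}

```text
time_s: 2.1
position: [0.5635, -0.0974, 0.3576]
tcp_rot: [0.782, 0.623, -0.001, 0.001]
ft_force: [0.5, -0.9, 1.3]
finger_gap: 0.0876
```

Run:
```python
from h import *
s=status.sense();print(s["time_s"],s["joint_pos"],s["position"],s["tcp_rot"],s["ft_force"],s["finger_gap"])
```

```text
2.1 [-0.5115016   0.23473531  0.70519173  1.66266146 -0.15303164  1.30133923
 -0.00483811] [ 0.56348578 -0.09742192  0.35760198] [ 0.78226587  0.62294166 -0.00129503  0.00145546] [ 0.50395682 -0.89541065  1.30841125] 0.08763750885676765
```

{"name": "apply_moves", "arguments": {
  "motion": [
    [13,-47,0,0,0,0,1],
    [0,0,-45,0,0,0,1],
    [0,0,-45,0,0,0,1],
    [0,0,-45,0,0,0,1],
    [0,0,-45,0,0,0,1],
    [0,0,-30,0,0,0,1],
    [0,0,0,0,0,0,1],
    [0,0,0,0,0,0,1]
  ]
}}

```text
time_s: 2.9
position: [0.5771, -0.1363, 0.1481]
tcp_rot: [0.779, 0.627, -0.0, -0.0]
ft_force: [0.8, -1.0, 1.2]
finger_gap: 0.0883
```

Run:
```python
from h import *
s=status.sense();print(s["time_s"],s["joint_pos"],s["position"],s["tcp_rot"],s["ft_force"])
im=imaging.camera("scene")[:,:,::-1];cv2.imwrite("pics/s1.png",cv2.resize(cv2.convertScaleAbs(im[100:290,210:430],alpha=1.6),None,fx=3,fy=3,interpolation=cv2.INTER_CUBIC))
```

```text
2.9 [-0.33915603  0.48627552  0.62302856  1.85958159 -0.35296686  0.9081248
  0.23501542] [ 0.5770995  -0.13627776  0.1480931 ] [ 7.78816478e-01  6.27251799e-01 -2.28295744e-04 -1.47868991e-04] [ 0.76450735 -0.97744504  1.21210428]
```

View pics/s1.png

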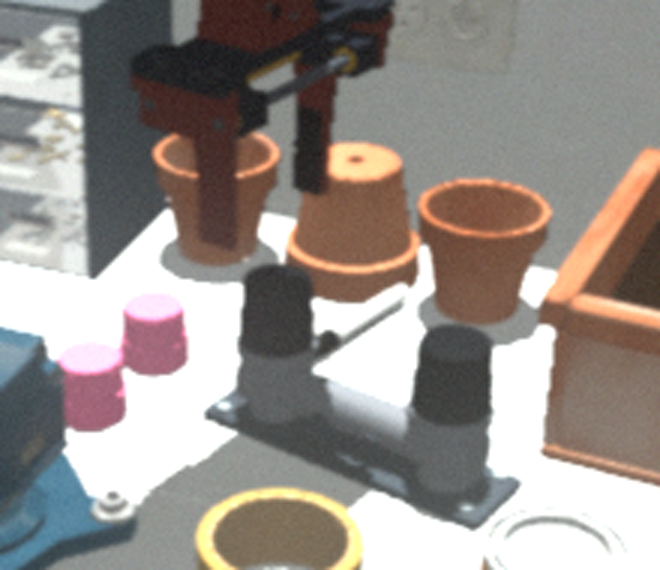

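The view shows the open fingers straddling the left cap from above, with the jaws across the pipe and the cap at crop pixel (278,300). Next I shift 8 mm towards −y, descend and close.

{"name": "apply_moves", "arguments": {
  "motion": [
    [-1,-9,0,0,0,0,1],
    [0,0,-25,0,0,0,1],
    [0,0,-25,0,0,0,1],
    [0,0,-14,0,0,0,1],
    [0,0,0,0,0,0,1]
  ]
}}

```text
time_s: 3.45
position: [0.5754, -0.1458, 0.0831]
tcp_rot: [0.779, 0.627, -0.001, -0.001]
ft_force: [0.1, -0.3, 0.4]
finger_gap: 0.088
```

{"name": "apply_moves", "arguments": {
  "motion": [
    [0,0,0,0,0,0,0],
    [0,0,0,0,0,0,0],
    [0,0,0,0,0,0,0],
    [0,0,0,0,0,0,0],
    [0,0,0,0,0,0,0],
    [0,0,0,0,0,0,0],
    [0,0,0,0,0,0,0],
    [0,0,0,0,0,0,0]
  ]
}}

```text
time_s: 4.25
position: [0.5762, -0.1456, 0.0839]
tcp_rot: [0.779, 0.627, 0.0, 0.0]
ft_force: [-0.4, 0.7, 1.7]
finger_gap: 0.0434
```

Run:
```python
from h import *
s=status.sense();print(s["time_s"],s["joint_pos"],s["position"],s["ft_force"],s["torque"],s["finger_gap"])
for n,b,k in(("top",(230,130,400,240),4),("scene",(250,150,420,280),4)):
    im=imaging.camera(n)[:,:,::-1];x0,y0,x1,y1=b;cv2.imwrite(f"pics/{n}2.png",cv2.resize(cv2.convertScaleAbs(im[y0:y1,x0:x1],alpha=1.8),None,fx=k,fy=k,interpolation=cv2.INTER_CUBIC))
```

```text
4.25 [-0.27722497  0.57287844  0.56725214  1.89741204 -0.42196635  0.79144033
  0.30496401] [ 0.57621212 -0.14559008  0.08386446] [-0.4104353   0.65240852  1.68661933] [0.01627154 0.05151065 0.01381061] 0.043377435978857064
```

View pics/scene2.png

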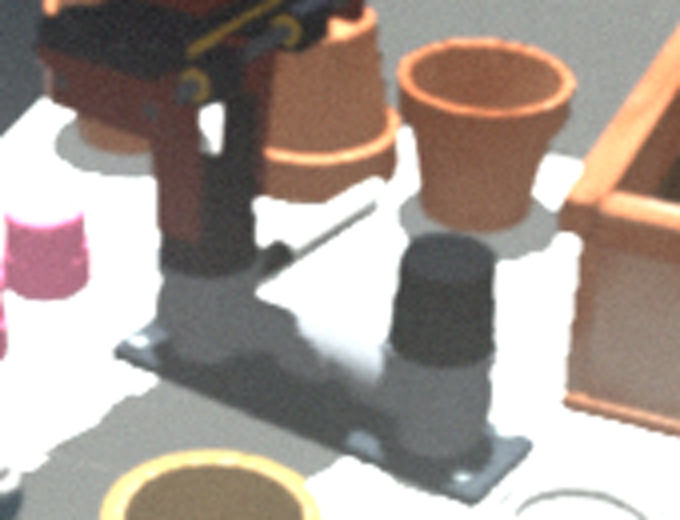

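The fingers hold the cap (gap 43.4 mm, against the 44 mm grip). I try the ordinary direction (+z) first.

{"name": "apply_moves", "arguments": {
  "motion": [
    [0,0,0,0,0,0.06,0],
    [0,0,0,0,0,0.06,0],
    [0,0,0,0,0,0.06,0],
    [0,0,0,0,0,0.06,0]
  ]
}}

```text
time_s: 4.75
position: [0.5764, -0.1458, 0.0839]
tcp_rot: [0.697, 0.717, 0.0, 0.0]
ft_force: [0.7, 0.6, 2.8]
finger_gap: 0.0435
```

```bash
cat > st.py <<'E'
from h import *
s=status.sense();q=s["tcp_rot"];print(s["time_s"],"j7 %.3f"%s["joint_pos"][6],s["position"],s["ft_force"],s["torque"],"gap %.4f"%s["finger_gap"],"yaw %.3f"%np.arctan2(q[1]**2-q[0]**2,2*q[0]*q[1]))
E
python3 st.py
```

```text
4.75 j7 0.501 [ 0.57642213 -0.14582217  0.08387722] [0.65713471 0.55084688 2.7854009 ] [-0.06334599 -0.06859062  0.0037483 ] gap 0.0435 yaw 0.027
```

{"name": "apply_moves", "arguments": {
  "motion": [
    [0,0,0,0,0,0.06,0],
    [0,0,0,0,0,0.06,0],
    [0,0,0,0,0,0.06,0],
    [0,0,0,0,0,0.06,0]
  ]
}}

```text
time_s: 5.15
position: [0.5765, -0.1459, 0.0839]
tcp_rot: [0.607, 0.795, 0.0, 0.001]
ft_force: [1.2, -0.1, 1.4]
finger_gap: 0.0432
```

```bash
python3 st.py
```

```text
5.15 j7 0.697 [ 0.57645237 -0.14591658  0.08389716] [ 1.19790543 -0.07677936  1.41768021] [-0.13458971 -0.18961181 -0.05990096] gap 0.0432 yaw 0.267
```

Turned 0.48 rad with almost no torque, which is past where a wrong-way stop would be. I continue to about 1.5 rad.

{"name": "apply_moves", "arguments": {
  "motion": [
    [0,0,0,0,0,0.1,0],
    [0,0,0,0,0,0.1,0],
    [0,0,0,0,0,0.1,0],
    [0,0,0,0,0,0.1,0],
    [0,0,0,0,0,0.1,0]
  ]
}}

```text
time_s: 5.65
position: [0.577, -0.1458, 0.0839]
tcp_rot: [0.39, 0.921, 0.0, 0.001]
ft_force: [2.2, -0.7, 0.1]
finger_gap: 0.0437
```

```bash
python3 st.py
```

```text
5.65 j7 1.109 [ 0.57700764 -0.14581142  0.08393004] [ 2.17432889 -0.68997103  0.10002924] [-0.08463057 -0.53919651 -0.01086951] gap 0.0437 yaw 0.769
```

{"name": "apply_moves", "arguments": {
  "motion": [
    [0,0,0,0,0,0.1,0],
    [0,0,0,0,0,0.1,0],
    [0,0,0,0,0,0.1,0],
    [0,0,0,0,0,0.1,0],
    [0,0,0,0,0,0.1,0],
    [0,0,0,0,0,0.02,0],
    [0,0,0,0,0,0,0]
  ]
}}

```text
time_s: 6.35
position: [0.5772, -0.1457, 0.084]
tcp_rot: [0.143, 0.99, 0.0, 0.001]
ft_force: [4.2, -0.2, -0.1]
finger_gap: 0.0434
```

```bash
python3 st.py
```

```text
6.35 j7 1.536 [ 0.57715139 -0.14567093  0.08398221] [ 4.16212015 -0.19639463 -0.12690843] [-0.02891059 -0.97843459  0.04248834] gap 0.0434 yaw 1.283
```

{"name": "apply_moves", "arguments": {
  "motion": [
    [0,0,2,0,0,0,0],
    [0,0,2,0,0,0,0],
    [0,0,2,0,0,0,0],
    [0,0,2,0,0,0,0],
    [0,0,0,0,0,0,0]
  ]
}}

```text
time_s: 6.85
position: [0.5769, -0.1451, 0.0917]
tcp_rot: [0.143, 0.99, 0.0, 0.001]
ft_force: [5.5, 0.9, -1.9]
finger_gap: 0.0435
```

```bash
python3 st.py
```

```text
6.85 j7 1.534 [ 0.57686758 -0.14511398  0.0917393 ] [ 5.53976513  0.87549253 -1.90945211] [ 0.18321121 -1.23373523 -0.03055845] gap 0.0435 yaw 1.284
```

Lifted 8 mm with about 2 N, so the cap is free. I lift on to about 115 mm.

{"name": "apply_moves", "arguments": {
  "motion": [
    [0,0,4,0,0,0,0],
    [0,0,4,0,0,0,0],
    [0,0,6,0,0,0,0],
    [0,0,8,0,0,0,0],
    [0,0,15,0,0,0,0],
    [0,0,20,0,0,0,0],
    [0,0,20,0,0,0,0],
    [0,0,20,0,0,0,0],
    [0,0,10,0,0,0,0],
    [0,0,0,0,0,0,0]
  ]
}}

```text
time_s: 7.85
position: [0.5768, -0.146, 0.2007]
tcp_rot: [0.143, 0.99, 0.0, 0.002]
ft_force: [0.2, 1.5, -1.1]
finger_gap: 0.0436
```

{"name": "apply_moves", "arguments": {
  "motion": [
    [0,0,0,0,0,0,0],
    [0,0,0,0,0,0,0],
    [0,0,0,0,0,0,0],
    [0,0,0,0,0,0,0],
    [0,0,0,0,0,0,0]
  ]
}}

```text
time_s: 8.35
position: [0.5758, -0.1456, 0.1982]
tcp_rot: [0.142, 0.99, -0.0, -0.0]
ft_force: [-0.5, -1.1, -1.5]
finger_gap: 0.0435
```

```bash
python3 st.py
python3 - <<'E'
from h import *
im=imaging.camera("scene")[:,:,::-1];cv2.imwrite("pics/s3.png",cv2.resize(cv2.convertScaleAbs(im[100:350,200:430],alpha=1.6),None,fx=2.4,fy=2.4,interpolation=cv2.INTER_CUBIC))
E
```

```text
8.35 j7 1.508 [ 0.57581053 -0.1455717   0.19823618] [-0.51762421 -1.05726195 -1.53735794] [-0.01261544  0.03389499  0.04173068] gap 0.0435 yaw 1.285
```

View pics/s3.png

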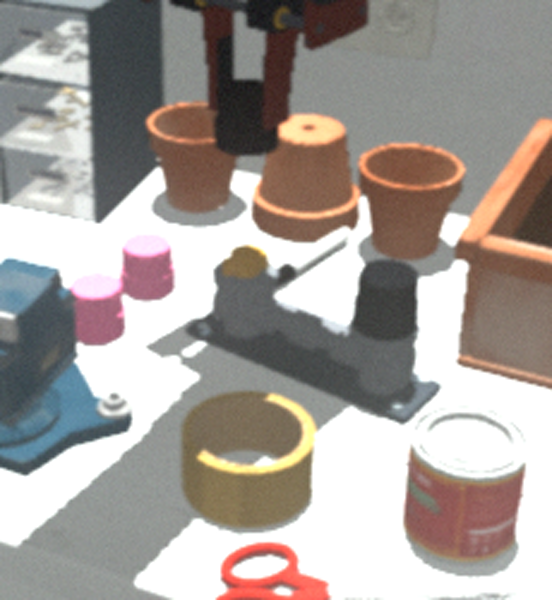

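The cap hangs in the fingers at crop pixel (245,118). The bare brass neck shows below it at (243,262), and the right cap and bystanders are in place.

```bash
python3 -c "
from workcell import job;print(job.hand_in())"; python3 st.py
```

```text
the job is handed in; nothing more can be done
None
the job is handed in; nothing more can be done
```

I unscrewed the left cap and handed the job in with the cap still held above its port, at about 8.4 s of the 48 s allowed. The hand-in reports no verdict.

- **Turning:** I gripped the left cap on its ribbed part (gap 43.4 mm). I turned it 1.5 rad counter-clockwise seen from above, the ordinary direction. It met no stop, and the twisting torque stayed under 0.1 N m, so I did not need to try the other way.
- **Lifting:** It lifted straight off with only about 2 N. A side force of up to about 5.5 N showed late in the turn and early in the lift, and was gone once the cap was clear.
- **Last checks:** The tool had risen about 114 mm, and its final position was within 2 mm sideways of where it gripped. The gap was still 43.5 mm. The last picture shows the cap in the fingers above the bare brass neck. The right cap, tape roll and tin look unmoved; the tape measure and marker were not clearly checked in it.
- **Not checked:** A state reading after the hand-in was refused, so the final second is unconfirmed.

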